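# Roll a pipe offcut home in the drilling jig

## Task

Push the dark steel pipe offcut that lies at the low end of the jig's sloped aluminium gutter up the gutter with the fingertips, over the orange spring catch and fully home against the blue stop, so that the catch springs up behind it and it cannot roll back. Roll it up steadily under control: do not lift or carry it, flick it or let it run back down the slope, and do not shift the stop. Leave the other things on the bench where they stand.

Things in the scene. Friction and masses are not known exactly. Their poses are not given: they have to be found in the camera images.
- pipe: the pipe offcut to push: dark steel tube, 48 outside diameter, 100 long, 0.25 to 0.5 kg, lying across the gutter's low end; smooth, rolls or slides easily. Origin at its centre, on its axis; y runs along the tube. In the gutter its centre is 24 above the gutter floor; 3 clearance from each end to the side walls
- gutter: fixed stand (370 x 125) with the sloped aluminium gutter. Origin on the bench under its middle, z up; x points uphill along the gutter, y across. Floor rises 8 degrees to +x, 345 long, 106 wide between walls standing 16 above it, with a 28 wide slot along the middle. The low end is open but for an 8 high lip, so fingers fit in behind the pipe above the lip
- low_end (a point): inside foot of the lip, on the floor line in the middle of the gutter's low end, 50 above the bench; the pipe's centre starts 18 uphill of it along the slope
- stop: blue stop block clamped along the gutter (place differs; holds against 50 N). Origin: middle of its downhill face at the floor; x uphill along the slope, y across, z square to the floor. Seated pipe: centre at x -24 to -27, z 24. Face 64 wide, 51 high. A 30 wide arm with a drill bush overhangs the seat to x = -34, underside 51, bush top 65 above the floor; knob on the block up to 73
- stop_face (a point): middle of the stop's downhill face, 24 above the gutter floor. The line from the pipe's centre to this point is the push direction (uphill, 8 degrees); the pipe touches the stop when its centre is 24 from it
- catch_tip (a point): top edge of the orange catch, a 20 wide one-way spring pawl in the slot, ramping up uphill. It stands 10 above the floor, 46.5 downhill of the stop face. The rolling pipe easily presses it down; it springs up behind the pipe only when the pipe is within 3 of the stop, and then blocks it from rolling back
- catch (a joint): angle of the orange catch, rad: 0 fully up (as at the start), about 0.32 pressed flush with the floor
- offcut_a: spare dark steel pipe offcut standing on end beside the gutter, 48 dia x 100 tall; origin at the centre of its foot
- offcut_b: second spare pipe offcut standing on end beside the gutter, 48 dia x 100 tall; origin at the centre of its foot
- tin: low yellow tin of cutting paste with a pale lid, 64 dia x 45 tall, near the gutter; origin at the centre of its foot
- spray: red spray can with a white band, 58 dia x 150 tall; origin at the centre of its foot
- tape: blue roll of tape lying flat, 100 dia x 45 tall; origin at the centre of its underside
- wrench: steel wrench lying flat, 190 long; origin under its middle
- drill: yellow and black cordless drill standing on its battery, about 210 tall, 235 long; origin at the centre of its foot
Not all that is in view belongs to the job. What is shaped like the pipe but green is not meant.

How it is judged:
On the way, in this order (a step that is already met when the one before it is completed fails the run):
1. the fingers push the pipe up the gutter, away from the low lip (distance between pipe and low_end above 0.06 m and contact force between the fingers and pipe above 0.1 N), for 0.05 s.
2. the pipe rolls over the catch and presses it down (value of joint catch above 0.15 rad), for 0.02 s.
At the end, for the whole second after the job is handed in: The pipe lies at rest on the gutter floor, square across it, its centre within 32 mm of the stop face (8 mm short of touching or less), and the catch is fully up (under 0.08 rad) behind it (x of pipe in the frame of stop between -0.032 and -0.02 m and z of pipe in the frame of stop between 0.02 and 0.028 m and angle between the y axis of pipe and the y axis of stop, either way round below 0.08 rad and value of joint catch below 0.08 rad and linear speed of pipe below 0.01 m/s).
It fails at once if the pipe is lifted: its centre more than 38 mm above the gutter floor (14 mm off it) (z of pipe in the frame of stop above 0.038 m).
It fails at once if the pipe is flicked or runs away: faster than 0.35 m/s (linear speed of pipe above 0.35 m/s).
It fails at once if the clamped stop is shifted by more than 4 mm (distance of stop_face from where it was at the start of the episode above 0.004 m).
It fails at once if another thing on the bench is moved by more than 25 mm (distance of any of offcut_a, offcut_b, tin, spray, tape, wrench, drill from where it was at the start of the episode above 0.025 m).
It also fails if it takes over 48 s, if anything falls off the work surface, if the arm or the gripper's body presses on something with over 40 N, if the wrist force passes 120 N, or if a joint passes its speed limit or range.

## Robot

A 6-joint arm with a two-finger parallel gripper is mounted at the origin on the work surface. World frame = base frame: x ahead of the robot, y to its left, z up, the work surface at z = 0. Lengths are in m, angles in rad, forces in N, time in s.
With the tool pointing down it reaches from about 0.35 to 0.775 m from the base axis. Payload 7.3 kg.
Tool frame: the origin (TCP) lies midway between the tips of the shut fingers; the grasp point (between the pads) lies 19 mm behind it (robot.tcp_to_grasp is the distance from the TCP to the grasp point, in m); x points along the fingers, z is the direction in which the jaws open and shut, and the axes are right-handed (so a half turn about x gives the same grasp; the last joint's range is limited). The gripper opens to 92 mm and grips with 3 to 60 N. Pads are 19 mm wide; open, the fingers measure 130 mm over their backs; the gripper's body (75 mm by 190 mm) begins 47 mm behind the grasp point.
Start: joints at [1.173, 0.342, 1.524, -0, 1.275, -0.146], TCP at [0.131, 0.508, 0.227] pointing down, gripper open.
Joint ranges: [-2.53, 2.53], [-0.77, 2.02], [0.04, 2.7], [-1, 4.14], [0.28, 2.66], [-3.11, 3.11]. Speed limits (rad/s): [2.57, 2.57, 3.14, 3.14, 3.14, 3.14].

## Interface

Orientations are given as [roll, pitch, yaw] about the fixed x, y, z axes, in that order (R = Rz(yaw) Ry(pitch) Rx(roll)).
In Python, from cell import robot gives the robot as it stands.
- The arm moves only by the tool move_arm, never from a script. Its argument "deltas" is a list of rows, each an object with "dp": the shift along the tool's x, y, z in m, a list of three; "turn": the turn, a rotation vector about the tool's x, y, z in degrees, a list of three. A call has 1 to 10 rows; each row is the pose to reach, as a shift and turn from the pose commanded when the call began, along the tool's axes at that moment; what a row does not reach only later rows make up. A row lasts 1/10 s, in which the tool goes at most 50 mm and 8.59 degrees, less where a joint would pass 70% of its speed; a pose out of reach is approached as far as the arm can. A call with a gripper value outside its range is refused whole. "hand" is the finger opening in m, from 0 to 0.0918, set as the call begins (left out, the last holds). The fingers move at their own pace and stop on an object; "squeeze" is the grip in N (left out, the last holds). Time passes only in rows, so rows that repeat a pose let the fingers close. It gives the time, the measured TCP pose, the force and the opening at its end, in the units of the state.
- robot.observe(): the state, without advancing time (a new reading comes with each control period).
- robot.read_camera(name): name is "scene" or "top"; returns (picture, depth): 420x560x3 uint8, red, green, blue; 420x560 float32, m along the optical axis (not along the pixel's ray), 0 where there is no reading.
- robot.camera_info(name): a dict with "fx", "fy", "cx", "cy" (pixels), "R" (3x3) and "t" (3): a world point X has camera coordinates R X + t. Camera axes: x right, y down, z forward; pixel columns grow to the right and rows downward; lengths in m; the calibration is good to about 2 mm. A picture is of the moment at which its call begins. camera_info takes no time and is no camera call.
- robot.hand_in(): hands the job in, once; it reports no verdict.
The state is a dict: "time": time; "qpos": joint angles; "qvel": joint speeds; "joint_efforts": joint torques, N m; "tool_pos": TCP position; "tool_rot": TCP orientation; "contact_force": force on the tool from outside, world axes, zero at the start; "torque": the same for the moment, N m; "opening": finger opening in m.
Only numpy, scipy, OpenCV 4.12 (cv2) and the standard library are available. Lean on these libraries where they do the work, as an engineer would, in place of code of your own. Each camera call takes 0.05 s, during which the arm holds its last target.

## Working session

There is one attempt and no reset: what is moved stays moved. The work goes in short steps, Python scripts to look and compute and a tool call to move; the robot and the scene stay as the last step left them, time stands still between calls to the robot, and variables do not carry over. Pictures are saved under pics/ and viewed, and the job is handed in when it is done.

Besides the shell and the picture viewer there is one more tool, called as a command line: name --argument value ..., lists and objects as JSON in quotes. move_arm: Moves the arm, as the interface text tells. Its arguments: {"type":"object","properties":{"deltas":{"type":"array"},"hand":{"type":"number"},"squeeze":{"type":"number"}},"required":["deltas"]}

```bash
ls; mkdir -p pics
python3 - <<'E'
from cell import robot
import cv2,numpy as np
print(robot.observe())
for n in("scene","top"):
    p,d=robot.read_camera(n); cv2.imwrite(f"pics/{n}0.png",p[:,:,::-1]); np.savez(f"{n}0.npz",p=p,d=d)
    print(n,robot.camera_info(n))
E
```

```text
pics
{'time': 0.0, 'qpos': array([ 1.17299971e+00,  3.42723365e-01,  1.52499693e+00, -1.07057024e-05,
        1.27536743e+00, -1.45988982e-01]), 'qvel': array([-2.16536884e-04,  6.47267075e-04,  3.53197328e-05, -2.79318672e-03,
        9.35549791e-04,  1.82465653e-04]), 'joint_efforts': array([-7.94075095e-05, -4.31246352e+01, -2.44219726e+01,  7.17528211e-02,
        5.58433961e-02, -8.03952071e-05]), 'tool_pos': array([0.13063017, 0.50808727, 0.22605163]), 'tool_rot': array([ 3.00245092,  1.56930123, -1.96174257]), 'contact_force': array([-0.41711635, -0.43274837,  0.97670451]), 'torque': array([-0.03718732,  0.01182275, -0.04699057]), 'opening': 0.09184484043864238}
scene {'fx': 402.7079183597968, 'fy': 402.7079183597968, 'cx': 280.41198436842313, 'cy': 211.92753288062144, 'R': array([[ 0.48948335,  0.87196831,  0.00879255],
       [ 0.7355735 , -0.40746018, -0.5412096 ],
       [-0.46833501,  0.27138066, -0.84084176]]), 't': array([-0.27649275, -0.36671722,  1.7059264 ])}
top {'fx': 451.9956960286251, 'fy': 451.9956960286251, 'cx': 273.2881687520535, 'cy': 211.6830181253634, 'R': array([[ 0.00499836, -0.9999796 ,  0.0039778 ],
       [-0.99723305, -0.00527959, -0.07415099],
       [ 0.07417048, -0.00359616, -0.99723909]]), 't': array([-0.00276218,  0.57424314,  1.47072044])}
```

View pics/scene0.png

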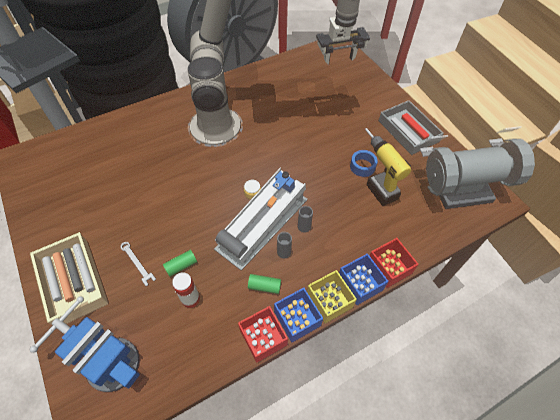

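View pics/top0.png

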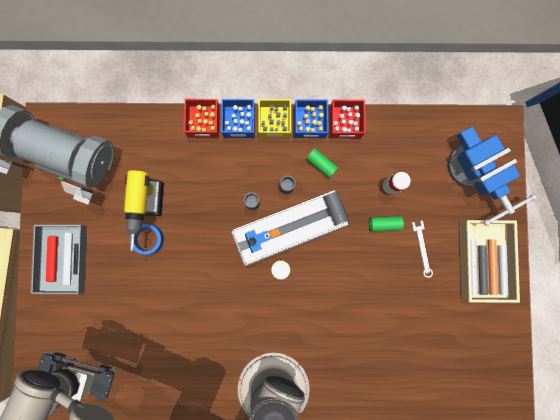

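Scene: pipe at the low end (scene ~(231,242), top ~(336,208)), stop blue at top ~(255,240), orange catch ~(275,233). Now a closer look and measurements.

```bash
cat > h.py <<'E'
import numpy as np,cv2
from cell import robot
def pts(n,d):
    c=robot.camera_info(n); v,u=np.mgrid[0:420,0:560]
    P=np.stack([(u-c['cx'])/c['fx']*d,(v-c['cy'])/c['fy']*d,d],-1)
    return (P-c['t'])@c['R']
def proj(n,X):
    c=robot.camera_info(n); q=c['R']@np.asarray(X)+c['t']
    return np.array([c['fx']*q[0]/q[2]+c['cx'],c['fy']*q[1]/q[2]+c['cy']])
def ray(n,u,v,z):
    c=robot.camera_info(n); o=-c['R'].T@c['t']; r=c['R'].T@np.array([(u-c['cx'])/c['fx'],(v-c['cy'])/c['fy'],1])
    return o+r*(z-o[2])/r[2]
E
python3 - <<'E'
from h import *
out=[]
for n,(r0,r1,c0,c1) in {"top":(170,290,220,360),"scene":(160,280,200,330)}.items():
    f=np.load(n+"0.npz");p,d=f['p'],f['d'];P=pts(n,d)
    cv2.imwrite(f"pics/{n}0z.png",cv2.resize(p[r0:r1,c0:c1,::-1],None,fx=5,fy=5,interpolation=cv2.INTER_CUBIC))
    h=cv2.cvtColor(p,cv2.COLOR_RGB2HSV); roi=np.zeros((420,560),bool); roi[r0:r1,c0:c1]=1
    H,S,V=h[...,0].astype(int),h[...,1],h[...,2]
    for nm,m in dict(blue=(H>95)&(H<125)&(S>120),orange=(H>5)&(H<18)&(S>170)&(V>150),dark=(S<70)&(V<110)).items():
        m=(m&roi).astype(np.uint8); k,l,s,c=cv2.connectedComponentsWithStats(m)
        for i in range(1,k):
            if s[i,4]>25:
                q=P[l==i]; print(n,nm,s[i],c[i].round(1),q.mean(0).round(4),np.percentile(q,[2,98],0).round(3).tolist())
E
```

```text
top blue [245 230  25  23 249] [255.9 239.7] [0.4802 0.0527 0.1453] [[0.449, 0.019, 0.118], [0.506, 0.083, 0.162]]
top orange [270 229  10   9  54] [274.3 232.8] [ 0.5029 -0.0032  0.0869] [[0.493, -0.018, 0.08], [0.515, 0.01, 0.095]]
top dark [282 177  12  10  37] [288.1 179.4] [ 0.6748 -0.0467  0.0711] [[0.658, -0.063, 0.049], [0.681, -0.027, 0.103]]
top dark [280 185  14   9  48] [285.3 190.3] [ 0.6415 -0.0382  0.0533] [[0.637, -0.06, 0.0], [0.654, -0.021, 0.099]]
top dark [336 191  13  30  59] [342.1 206.6] [ 0.5862 -0.2159  0.0922] [[0.547, -0.232, 0.084], [0.633, -0.197, 0.098]]
top dark [245 193  14  17  69] [252.  201.5] [0.6036 0.069  0.061 ] [[0.583, 0.049, 0.001], [0.627, 0.091, 0.102]]
top dark [323 196  15  29 139] [329.7 209.7] [ 0.5774 -0.1787  0.0778] [[0.534, -0.197, 0.029], [0.619, -0.16, 0.097]]
top dark [249 238   6   7  33] [251.6 241.2] [0.4753 0.0647 0.1652] [[0.467, 0.057, 0.16], [0.483, 0.072, 0.172]]
scene blue [273 172  21  17 144] [282.5 180.4] [0.4882 0.0499 0.1464] [[0.452, 0.015, 0.138], [0.511, 0.079, 0.154]]
scene dark [282 171   7   7  36] [285.1 174.3] [0.4801 0.0642 0.1617] [[0.468, 0.055, 0.151], [0.49, 0.074, 0.167]]
scene dark [282 184  11   7  26] [286.2 186.5] [0.4989 0.0588 0.118 ] [[0.481, 0.046, 0.095], [0.512, 0.072, 0.137]]
scene dark [249 193  54  64 113] [279.4 220.4] [ 0.5691 -0.0047  0.0489] [[0.509, -0.155, 0.006], [0.625, 0.117, 0.077]]
scene dark [298 207  15  25 284] [304.6 219.5] [0.6137 0.0675 0.057 ] [[0.586, 0.048, 0.003], [0.632, 0.093, 0.096]]
scene dark [216 223  32  36 183] [231.8 245.6] [ 0.5918 -0.198   0.0729] [[0.518, -0.233, 0.008], [0.636, -0.161, 0.098]]
scene dark [277 233  15  26 280] [283.8 245.8] [ 0.6694 -0.0466  0.0607] [[0.64, -0.065, 0.001], [0.685, -0.021, 0.097]]
```

View pics/top0z.png

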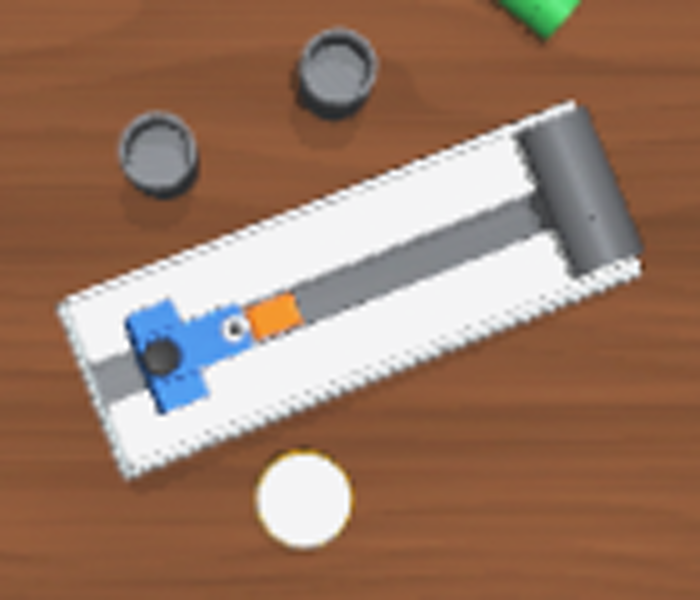

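View pics/scene0z.png

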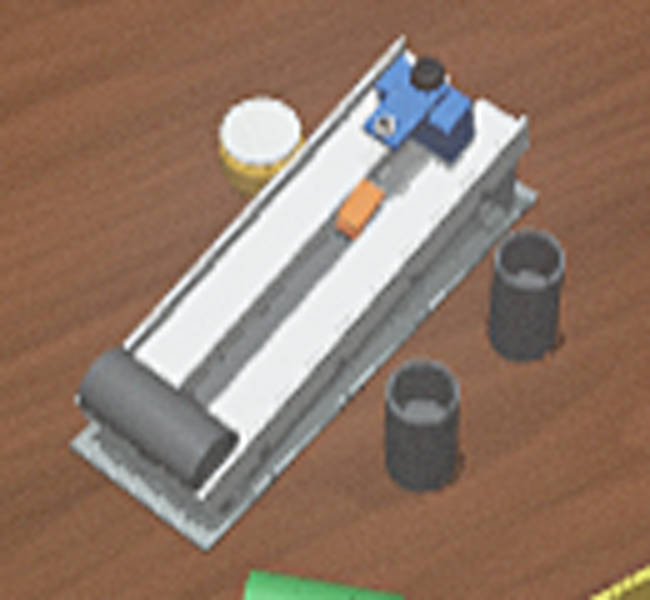

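Run:
```python
from h import *
import json
D={n:np.load(n+"0.npz") for n in("top","scene")}
for n in D:
    p,d=D[n]['p'],D[n]['d'];P=pts(n,d)
    h=cv2.cvtColor(p,cv2.COLOR_RGB2HSV)
    X,Y,Z=P[...,0],P[...,1],P[...,2]
    roi=(X>.40)&(X<.66)&(Y>-.25)&(Y<.13)&(Z>.04)
    # yaw from image: white region rect + floor
    w=roi&(h[...,1]<60)&(h[...,2]>170)&(Z<.115)&(d>0)
    q=P[w]
    for it in range(6):
        A=np.c_[q[:,0],q[:,1],np.ones(len(q))]; s=np.linalg.lstsq(A,q[:,2],rcond=None)[0]
        r=q[:,2]-A@s; q=q[abs(r)<max(.002,1.5*r.std()*(it<3))]
    g=s[:2]; print(n,"slope deg",np.degrees(np.arctan(np.hypot(*g))),"yaw",np.degrees(np.arctan2(g[1],g[0])),len(q),r.std(),s)
    # rect of floor+walls
    hgt=(Z-(s[0]*X+s[1]*Y+s[2]))
    wall=roi&(abs(hgt-.016)<.006)&(Y>-.16)&(Y<.13)&(h[...,1]<60)
    rect=cv2.minAreaRect(q[:,:2].astype(np.float32)*1000); print(" rect floor",rect, cv2.boxPoints(rect).tolist())
    pm=roi&(h[...,2]<150)&(h[...,1]<70)&(hgt>.03)&(Y<-.1)
    m=P[pm]; c=m.mean(0); e=np.linalg.svd(m-c)[2]; print(" pipe top",len(m),c.round(4),hgt[pm].max(),"axis",e[0].round(3),np.degrees(np.arctan2(e[0][1],e[0][0])))
    b=roi&(h[...,0]>95)&(h[...,0]<125)&(h[...,1]>110)
    rb=cv2.minAreaRect(P[b][:,:2].astype(np.float32)*1000); print(" blue",rb, cv2.boxPoints(rb).tolist())
    bt=P[b&(hgt>.047)]; print(hgt[b].max(), cv2.boxPoints(cv2.minAreaRect(bt[:,:2].astype(np.float32)*1000)).tolist())
```

```text
top slope deg 7.9032859322315145 yaw 112.19965275531756 1051 0.0011086735694880463 [-0.05245105  0.1285296   0.10837879]
 rect floor ((524.0613403320312, -53.60014343261719), (106.01042938232422, 342.66558837890625), 21.911962509155273) [[410.94708251953125, 85.57472229003906], [538.8235473632812, -232.3361358642578], [637.1755981445312, -192.77500915527344], [509.29913330078125, 125.13584899902344]]
 pipe top 395 [ 0.5829 -0.1965  0.0958] 0.055895650091272696 axis [-0.926 -0.378 -0.001] -157.7985500940344
 blue ((481.85699462890625, 46.9674072265625), (61.79180145263672, 68.45732116699219), 19.23699378967285) [[441.4086608886719, 69.10540008544922], [463.9637145996094, 4.470476150512695], [522.3052978515625, 24.82941436767578], [499.7502746582031, 89.46434020996094]]
1.4244738374688084 [[443.5592041015625, 66.03201293945312], [463.76922607421875, 4.9993896484375], [521.8460083007812, 24.230628967285156], [501.635986328125, 85.26325225830078]]
scene slope deg 8.129706107188346 yaw 108.83738136329447 764 0.00110000904057956 [-0.0461239   0.13519886  0.10503399]
 rect floor ((513.144775390625, -31.953536987304688), (100.73623657226562, 296.16204833984375), 21.830575942993164) [[411.3227844238281, 86.77816772460938], [521.45458984375, -188.14535522460938], [614.966796875, -150.68524169921875], [504.8349609375, 124.23828125]]
 pipe top 389 [ 0.587  -0.2009  0.0949] 0.05592322690256522 axis [ 0.928  0.372 -0.009] 21.857620335043638
 blue ((488.4903564453125, 44.82835388183594), (63.257415771484375, 61.74317169189453), 22.748064041137695) [[447.384521484375, 61.06837844848633], [471.25933837890625, 4.127962112426758], [529.59619140625, 28.588329315185547], [505.72137451171875, 85.52874755859375]]
0.06741500783938995 [[447.384521484375, 61.06837844848633], [471.25933837890625, 4.127962112426758], [529.59619140625, 28.588329315185547], [505.72137451171875, 85.52874755859375]]
```

```bash
cat >> h.py <<'E'
from scipy.spatial.transform import Rotation as Ro
YAW=np.radians(111.95); SL=np.radians(8)
uh=np.array([np.cos(YAW),np.sin(YAW),0]); N=np.array([np.sin(YAW),-np.cos(YAW),0])
U=uh*np.cos(SL)+np.array([0,0,np.sin(SL)]); F=np.cross(U,np.cross(np.array([0,0,1.]),uh)); 
n0=.467
LOW=uh*(-.4165)+N*n0+np.array([0,0,.050])   # lip foot
def G(s,h,l=0): return LOW+U*s+F*h+N*l
def delta(T,zs=1,st=None):
    st=st or robot.observe(); R0=Ro.from_euler('xyz',st['tool_rot'])
    x=-F; z=N*zs; Rt=Ro.from_matrix(np.c_[x,np.cross(z,x),z])
    return R0.inv().apply(T-st['tool_pos']).round(4), np.degrees((R0.inv()*Rt).as_rotvec()).round(2), R0.as_matrix().round(3)
E
python3 - <<'E'
from h import *
print(N,U,F,LOW)
for zs in(1,-1): print(delta(G(-.035,.14),zs))
st=robot.observe()
t=np.load("top0.npz");P=pts("top",t['d']);h=cv2.cvtColor(t['p'],cv2.COLOR_RGB2HSV)
q=P.reshape(-1,3);roi=(q[:,0]>.4)&(q[:,0]<.66)&(q[:,1]>-.26)&(q[:,1]<.14)&(q[:,2]>.03)
q=q[roi];g=(q-LOW);S,L,H=g@U,g@N,g@F
m=(h.reshape(-1,3)[roi]);blue=(m[:,0]>95)&(m[:,0]<125)&(m[:,1]>110)
print("blue s",np.percentile(S[blue],[0,1,5,50,95,99]),"L",np.percentile(L[blue],[1,99]))
for lo,hi in((.045,.056),(.056,.07)): k=blue&(H>lo)&(H<hi);print(lo,k.sum(),np.percentile(S[k],[0,3,50,97]))
pm=(m[:,1]<70)&(m[:,2]<150)&(H>.042)&(S<.1);print("pipe",S[pm].min(),S[pm].max(),L[pm].min(),L[pm].max(),H[pm].max(), S[pm][H[pm]>.047].mean())
for v in ((400,181),):print(ray("top",*v,.15))
og=(m[:,0]>5)&(m[:,0]<18)&(m[:,1]>170)&(m[:,2]>150)&(H>-.005)&(abs(L)<.02);print("orange",S[og].min(),S[og].max(),H[og].max(),L[og].mean())
E
```

```text
[0.92751041 0.37379733 0.        ] [-0.37015956  0.91848394  0.1391731 ] [ 0.05202253 -0.1290845   0.99026807] [ 0.58883395 -0.21174473  0.05      ]
(array([ 0.0431, -0.6552, -0.6266]), array([53.53, -3.82,  7.43]), array([[-0.001, -0.968,  0.249],
       [-0.001,  0.249,  0.968],
       [-1.   ,  0.   , -0.001]]))
(array([ 0.0431, -0.6552, -0.6266]), array([-126.13,   -8.85,   -4.55]), array([[-0.001, -0.968,  0.249],
       [-0.001,  0.249,  0.968],
       [-1.   ,  0.   , -0.001]]))
blue s [0.25612635 0.25782697 0.267111   0.29946465 0.44904065 0.44904065] L [-0.03494323  0.02794984]
0.045 108 [0.25613327 0.28246525 0.30638944 0.31836875]
0.056 117 [0.25612635 0.2590475  0.28495587 0.3079088 ]
pipe 0.0008745001822805524 0.040720802896344645 -0.04941508662583682 0.049824660366944676 0.05561640759113498 0.018777230412672118
[ 0.66007096 -0.38335028  0.15      ]
orange 0.21403666651362058 0.24339408922570657 0.016117694475602518 -0.001696324709836075
```

move_arm --deltas '[{"dp": [-0.01, -0.02, -0.019], "turn": [2, 0, 0]}, {"dp": [-0.02, -0.045, -0.043], "turn": [4, 0, 0]}, {"dp": [-0.03, -0.075, -0.072], "turn": [6, 0, 0]}, {"dp": [-0.035, -0.105, -0.1], "turn": [9, 0, 0]}, {"dp": [-0.035, -0.14, -0.134], "turn": [12, 0, 0]}, {"dp": [-0.035, -0.175, -0.167], "turn": [15, 0, 0]}, {"dp": [-0.035, -0.21, -0.2], "turn": [18, 0, 0]}, {"dp": [-0.035, -0.245, -0.234], "turn": [21, 0, 0]}, {"dp": [-0.035, -0.275, -0.263], "turn": [24, 0, 0]}, {"dp": [-0.035, -0.3, -0.287], "turn": [26, 0, 0]}]' --hand 0.045

```text
time: 1.1
tool_pos: [0.3504, 0.1537, 0.2616]
tool_rot: [-2.761, 1.571, -1.899]
contact_force: [0.2, 0.1, -0.3]
opening: 0.0449
```

Run:
```python
from h import *
print(robot.observe()); print(delta(G(-.035,.14),1))
```

```text
{'time': 1.1, 'qpos': array([ 2.12434704e-01,  4.48831448e-02,  1.80388252e+00, -6.54764775e-05,
        1.29286476e+00, -6.49573121e-01]), 'qvel': array([-0.87058874,  0.07296059, -0.07402395,  0.00852584,  0.00244154,
       -0.53135707]), 'joint_efforts': array([  3.89193937, -28.33869338, -23.79642785,  -0.11876761,
         0.23386115,   0.66599261]), 'tool_pos': array([0.35043624, 0.15372171, 0.26163057]), 'tool_rot': array([-2.76074932,  1.5707229 , -1.89872353]), 'contact_force': array([ 0.15991799,  0.09954327, -0.32711041]), 'torque': array([-0.00105218, -0.03492023, -0.02353134]), 'opening': 0.044867347473903516}
(array([ 0.0779, -0.4669, -0.1472]), array([27.4 , -1.92,  7.85]), array([[-0.   , -0.759,  0.651],
       [-0.   ,  0.651,  0.759],
       [-1.   , -0.   , -0.   ]]))
```

move_arm --deltas '[{"dp": [0, -0.03, -0.009], "turn": [2, 0, 0]}, {"dp": [0.0, -0.07, -0.022], "turn": [5, -0.3, 1]}, {"dp": [0.0, -0.115, -0.036], "turn": [8, -0.5, 2]}, {"dp": [0.0, -0.16, -0.05], "turn": [11, -0.8, 3]}, {"dp": [0.0, -0.205, -0.064], "turn": [14, -1, 4]}, {"dp": [0.0, -0.25, -0.078], "turn": [17, -1.2, 5]}, {"dp": [0.0, -0.295, -0.092], "turn": [20, -1.5, 6]}, {"dp": [0.0, -0.34, -0.107], "turn": [22, -1.7, 7]}, {"dp": [0.0, -0.38, -0.12], "turn": [24, -1.8, 7.5]}, {"dp": [0.0, -0.41, -0.13], "turn": [25.5, -1.9, 7.8]}]'

```text
time: 2.1
tool_pos: [0.5782, -0.2116, 0.2605]
tool_rot: [1.562, 1.431, 1.978]
contact_force: [0.2, 0.3, 0.4]
opening: 0.0451
```

Run:
```python
from h import *
print(delta(G(-.035,.1),1))
```

```text
(array([ 0.1078, -0.0687,  0.0079]), array([ 1.89, -0.2 , -0.03]), array([[-0.055, -0.401,  0.915],
       [ 0.128,  0.906,  0.404],
       [-0.99 ,  0.14 ,  0.001]]))
```

move_arm --deltas '[{"dp": [0, -0.025, 0.003], "turn": [0.7, 0, 0]}, {"dp": [0.02, -0.045, 0.006], "turn": [1, 0, 0]}, {"dp": [0.045, -0.055, 0.006], "turn": [1.2, 0, 0]}, {"dp": [0.065, -0.055, 0.006], "turn": [1.2, 0, 0]}, {"dp": [0.08, -0.055, 0.006], "turn": [1.2, 0, 0]}, {"dp": [0.09, -0.055, 0.006], "turn": [1.2, 0, 0]}, {"dp": [0.09, -0.055, 0.006], "turn": [1.2, 0, 0]}]'

```text
time: 2.8
tool_pos: [0.5997, -0.2443, 0.1632]
tool_rot: [1.589, 1.429, 1.988]
contact_force: [-0.1, -0.8, 0.5]
opening: 0.0447
```

Run:
```python
from h import *
print(delta(G(-.027,.015),1), robot.observe()['tool_pos'])
for n in("scene","top"):
    p,d=robot.read_camera(n); r=(140,290,180,330) if n=="scene" else (150,300,250,400)
    cv2.imwrite(f"pics/{n}1z.png",cv2.resize(p[r[0]:r[1],r[2]:r[3],::-1],None,fx=4,fy=4,interpolation=cv2.INTER_CUBIC))
```

```text
(array([ 0.1019, -0.0091,  0.0025]), array([ 0.86, -0.27, -0.12]), array([[-0.057, -0.384,  0.922],
       [ 0.129,  0.912,  0.388],
       [-0.99 ,  0.141, -0.003]])) [ 0.59966678 -0.24430693  0.16324544]
```

View pics/scene1z.png

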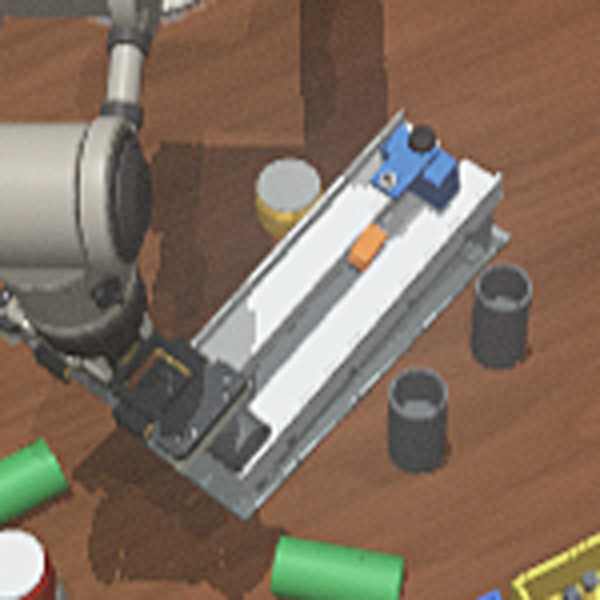

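View pics/top1z.png

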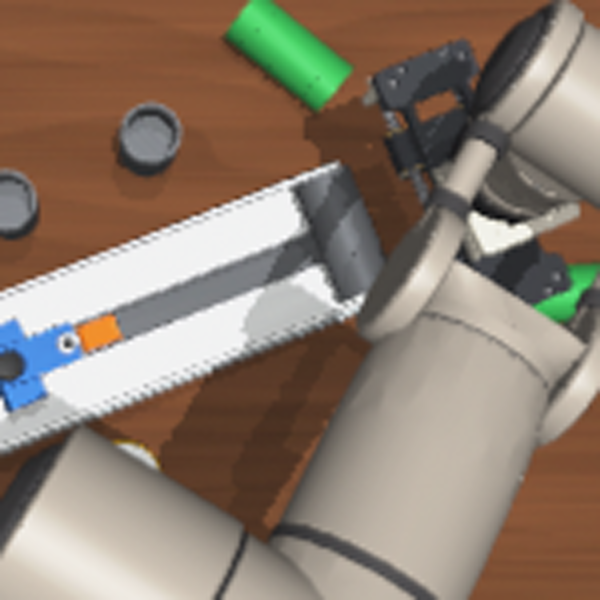

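The pipe still lies at the lip (top crop ≈(340,235)) and the gripper is downhill of it, clear. Descending.

move_arm --deltas '[{"dp": [0.02, -0.011, 0.002], "turn": [0.5, -0.2, 0]}, {"dp": [0.04, -0.011, 0.002], "turn": [0.8, -0.2, 0]}, {"dp": [0.06, -0.011, 0.002], "turn": [0.8, -0.2, 0]}, {"dp": [0.08, -0.011, 0.002], "turn": [0.8, -0.2, 0]}, {"dp": [0.093, -0.011, 0.002], "turn": [0.8, -0.2, 0]}, {"dp": [0.101, -0.011, 0.002], "turn": [0.8, -0.2, 0]}, {"dp": [0.101, -0.011, 0.002], "turn": [0.8, -0.2, 0]}, {"dp": [0.101, -0.011, 0.002], "turn": [0.8, -0.2, 0]}]'

```text
time: 3.7
tool_pos: [0.6016, -0.2416, 0.0644]
tool_rot: [1.557, 1.433, 1.941]
contact_force: [0.8, -0.4, 0.0]
opening: 0.0447
```

```bash
cat >> h.py <<'E'
def where():
    st=robot.observe(); g=st['tool_pos']-LOW; print("t",st['time'],"s,l,h",(g@U).round(4),(g@N).round(4),(g@F).round(4),"F",st['contact_force'].round(2), "turn",delta(G(0,0))[1])
E
python3 - <<'E'
from h import *
where(); print(delta(G(.23,.015))[0])
E
```

```text
t 3.7 s,l,h -0.0302 0.0006 0.0187 F [ 0.83 -0.37  0.01] turn [0.08 0.1  0.11]
[ 0.0033  0.2602 -0.0003]
```

move_arm --deltas '[{"dp": [0.001, 0.003, 0]}, {"dp": [0.002, 0.006, 0]}, {"dp": [0.002, 0.009, 0]}, {"dp": [0.002, 0.012, 0]}, {"dp": [0.002, 0.015, 0]}, {"dp": [0.002, 0.018, 0]}, {"dp": [0.002, 0.021, 0]}, {"dp": [0.002, 0.025, 0]}, {"dp": [0.002, 0.029, 0]}, {"dp": [0.002, 0.033, 0]}]'

```text
invalid input
```

Run:
```python
from h import *
where()
```

```text
t 3.7 s,l,h -0.0302 0.0006 0.0187 F [ 0.83 -0.37  0.01] turn [0.08 0.1  0.11]
```

Turn is needed in each row.

move_arm --deltas '[{"dp": [0.001, 0.003, 0], "turn": [0, 0, 0]}, {"dp": [0.002, 0.006, 0], "turn": [0, 0, 0]}, {"dp": [0.002, 0.009, 0], "turn": [0, 0, 0]}, {"dp": [0.002, 0.012, 0], "turn": [0, 0, 0]}, {"dp": [0.002, 0.015, 0], "turn": [0, 0, 0]}, {"dp": [0.002, 0.018, 0], "turn": [0, 0, 0]}, {"dp": [0.002, 0.021, 0], "turn": [0, 0, 0]}, {"dp": [0.002, 0.025, 0], "turn": [0, 0, 0]}, {"dp": [0.002, 0.029, 0], "turn": [0, 0, 0]}, {"dp": [0.002, 0.033, 0], "turn": [0, 0, 0]}]'

```text
time: 4.7
tool_pos: [0.5885, -0.2104, 0.0661]
tool_rot: [1.564, 1.432, 1.949]
contact_force: [0.1, 0.0, 0.1]
opening: 0.0446
```

Run:
```python
from h import *
where()
```

```text
t 4.7 s,l,h 0.0036 0.0002 0.0157 F [0.12 0.04 0.13] turn [0.07 0.04 0.03]
```

move_arm --deltas '[{"dp": [0, 0.004, 0], "turn": [0, 0, 0]}, {"dp": [0, 0.008, 0], "turn": [0, 0, 0]}, {"dp": [0, 0.012, 0], "turn": [0, 0, 0]}, {"dp": [0, 0.016, 0], "turn": [0, 0, 0]}, {"dp": [0, 0.02, 0], "turn": [0, 0, 0]}, {"dp": [0, 0.024, 0], "turn": [0, 0, 0]}, {"dp": [0, 0.028, 0], "turn": [0, 0, 0]}, {"dp": [0, 0.032, 0], "turn": [0, 0, 0]}, {"dp": [0, 0.036, 0], "turn": [0, 0, 0]}, {"dp": [0, 0.04, 0], "turn": [0, 0, 0]}]'

```text
time: 5.7
tool_pos: [0.5737, -0.1737, 0.0716]
tool_rot: [1.564, 1.432, 1.948]
contact_force: [0.8, -1.5, 0.7]
opening: 0.045
```

Run:
```python
from h import *
where()
for n in("scene","top"):
    p,d=robot.read_camera(n); r=(140,290,180,330) if n=="scene" else (150,300,220,370)
    cv2.imwrite(f"pics/{n}2z.png",cv2.resize(p[r[0]:r[1],r[2]:r[3],::-1],None,fx=4,fy=4,interpolation=cv2.INTER_CUBIC))
where()
```

```text
t 5.7 s,l,h 0.0436 0.0001 0.0157 F [ 0.8  -1.45  0.71] turn [0.07 0.04 0.03]
t 5.8 s,l,h 0.0441 0.0001 0.0156 F [ 0.63 -1.61 -1.12] turn [ 0.09  0.02 -0.01]
```

View pics/scene2z.png

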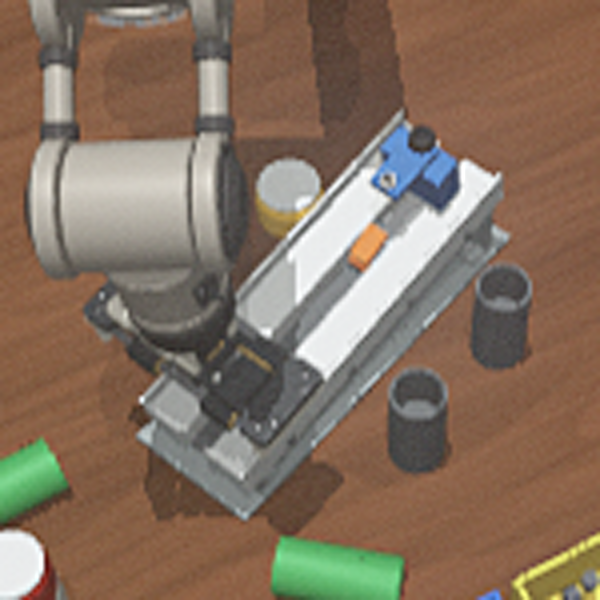

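View pics/top2z.png

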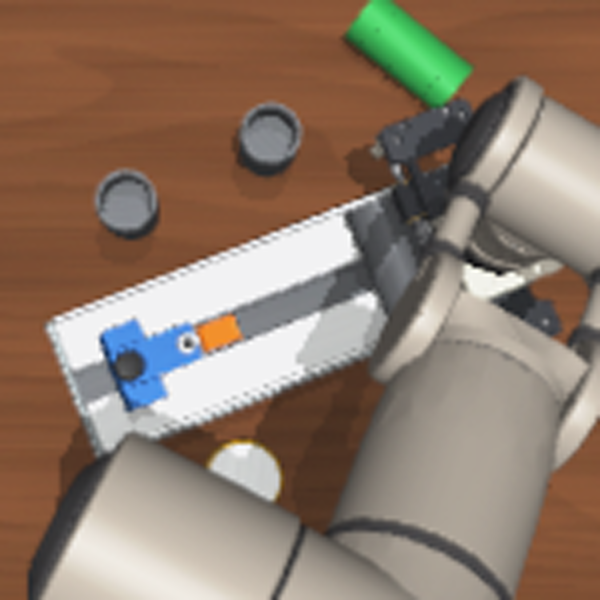

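Pipe is being pushed squarely, front edge at top-crop ≈(365,225). Continuing.

move_arm --deltas '[{"dp": [0, 0.004, 0], "turn": [0, 0, 0]}, {"dp": [0, 0.009, 0], "turn": [0, 0, 0]}, {"dp": [0, 0.014, 0], "turn": [0, 0, 0]}, {"dp": [0, 0.019, 0], "turn": [0, 0, 0]}, {"dp": [0, 0.024, 0], "turn": [0, 0, 0]}, {"dp": [0, 0.029, 0], "turn": [0, 0, 0]}, {"dp": [0, 0.034, 0], "turn": [0, 0, 0]}, {"dp": [0, 0.039, 0], "turn": [0, 0, 0]}, {"dp": [0, 0.044, 0], "turn": [0, 0, 0]}, {"dp": [0, 0.049, 0], "turn": [0, 0, 0]}]'

```text
time: 6.8
tool_pos: [0.5554, -0.1286, 0.0784]
tool_rot: [1.564, 1.432, 1.949]
contact_force: [0.4, -0.8, -0.3]
opening: 0.0451
```

move_arm --deltas '[{"dp": [0, 0.005, 0], "turn": [0, 0, 0]}, {"dp": [0, 0.01, 0], "turn": [0, 0, 0]}, {"dp": [0, 0.015, 0], "turn": [0, 0, 0]}, {"dp": [0, 0.02, 0], "turn": [0, 0, 0]}, {"dp": [0, 0.025, 0], "turn": [0, 0, 0]}, {"dp": [0, 0.03, 0], "turn": [0, 0, 0]}, {"dp": [0, 0.035, 0], "turn": [0, 0, 0]}, {"dp": [0, 0.04, 0], "turn": [0, 0, 0]}, {"dp": [0, 0.044, 0], "turn": [0, 0, 0]}, {"dp": [0, 0.048, 0], "turn": [0, 0, 0]}]'

```text
time: 7.8
tool_pos: [0.5377, -0.0847, 0.085]
tool_rot: [1.564, 1.432, 1.948]
contact_force: [1.0, -1.4, 0.0]
opening: 0.0449
```

Run:
```python
from h import *
where()
for n in("scene","top"):
    p,d=robot.read_camera(n); r=(140,290,180,330) if n=="scene" else (150,300,220,370)
    cv2.imwrite(f"pics/{n}3z.png",cv2.resize(p[r[0]:r[1],r[2]:r[3],::-1],None,fx=4,fy=4,interpolation=cv2.INTER_CUBIC))
where(); print(delta(G(.2315,.016)))
```

```text
t 7.8 s,l,h 0.1406 0.0 0.0156 F [ 1.02 -1.43  0.02] turn [0.07 0.04 0.04]
t 7.9 s,l,h 0.141 -0.0001 0.0155 F [ 0.4  -1.84 -0.99] turn [0.1  0.02 0.  ]
(array([-0.0005,  0.0905,  0.0002]), array([0.1 , 0.02, 0.  ]), array([[-0.052, -0.372,  0.927],
       [ 0.129,  0.918,  0.375],
       [-0.99 ,  0.139,  0.001]]))
```

View pics/scene3z.png

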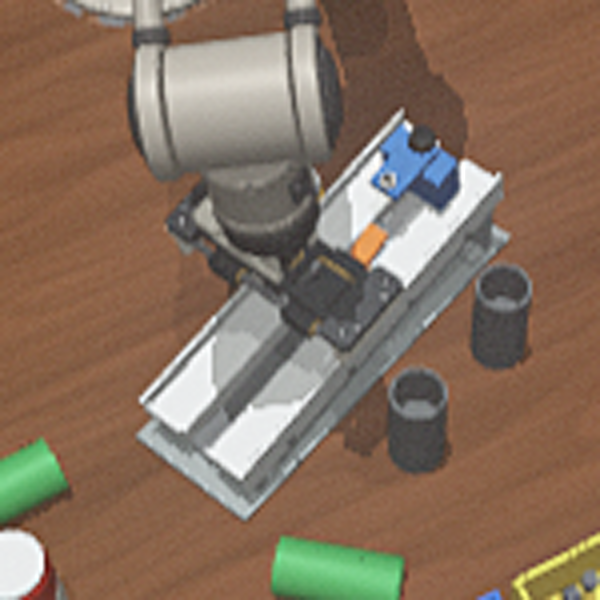

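View pics/top3z.png

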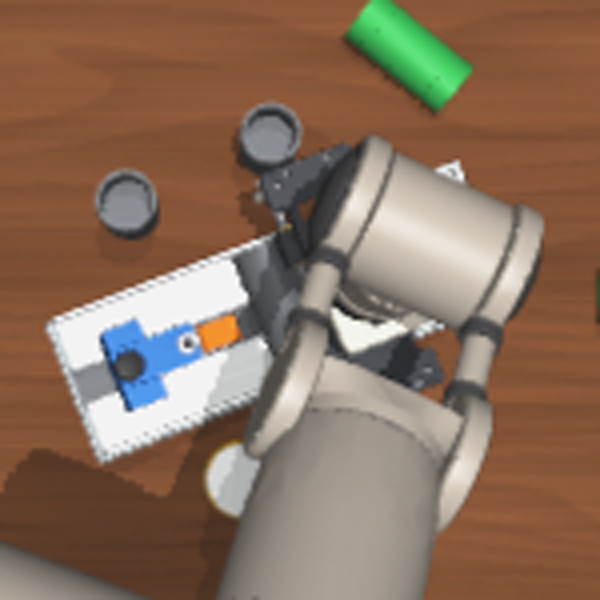

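move_arm --deltas '[{"dp": [0, 0.004, 0], "turn": [0, 0, 0]}, {"dp": [0, 0.009, 0], "turn": [0, 0, 0]}, {"dp": [0, 0.014, 0], "turn": [0, 0, 0]}, {"dp": [0, 0.019, 0], "turn": [0, 0, 0]}, {"dp": [0, 0.023, 0], "turn": [0, 0, 0]}, {"dp": [0, 0.027, 0], "turn": [0, 0, 0]}, {"dp": [0, 0.031, 0], "turn": [0, 0, 0]}, {"dp": [0, 0.035, 0], "turn": [0, 0, 0]}, {"dp": [0, 0.039, 0], "turn": [0, 0, 0]}, {"dp": [0, 0.043, 0], "turn": [0, 0, 0]}]'

```text
time: 8.9
tool_pos: [0.5218, -0.0453, 0.0911]
tool_rot: [1.562, 1.432, 1.947]
contact_force: [0.7, -1.1, 1.6]
opening: 0.045
```

move_arm --deltas '[{"dp": [0, 0.004, 0], "turn": [0, 0, 0]}, {"dp": [0, 0.008, 0], "turn": [0, 0, 0]}, {"dp": [0, 0.012, 0], "turn": [0, 0, 0]}, {"dp": [0, 0.016, 0], "turn": [0, 0, 0]}, {"dp": [0, 0.02, 0], "turn": [0, 0, 0]}, {"dp": [0, 0.024, 0], "turn": [0, 0, 0]}, {"dp": [0, 0.028, 0], "turn": [0, 0, 0]}, {"dp": [0, 0.031, 0], "turn": [0, 0, 0]}, {"dp": [0, 0.034, 0], "turn": [0, 0, 0]}, {"dp": [0, 0.036, 0], "turn": [0, 0, 0]}]'

```text
time: 9.9
tool_pos: [0.5083, -0.0121, 0.0959]
tool_rot: [1.565, 1.432, 1.949]
contact_force: [-0.2, -1.5, 0.9]
opening: 0.0447
```

Run:
```python
from h import *
where()
for n in("scene","top"):
    p,d=robot.read_camera(n); r=(140,290,180,330) if n=="scene" else (150,300,220,370)
    cv2.imwrite(f"pics/{n}4z.png",cv2.resize(p[r[0]:r[1],r[2]:r[3],::-1],None,fx=4,fy=4,interpolation=cv2.INTER_CUBIC))
where()
```

```text
t 9.9 s,l,h 0.2196 -0.0001 0.0155 F [-0.23 -1.48  0.85] turn [0.07 0.04 0.02]
t 10.0 s,l,h 0.2197 -0.0002 0.0155 F [0.72 0.12 0.66] turn [0.08 0.03 0.01]
```

View pics/scene4z.png

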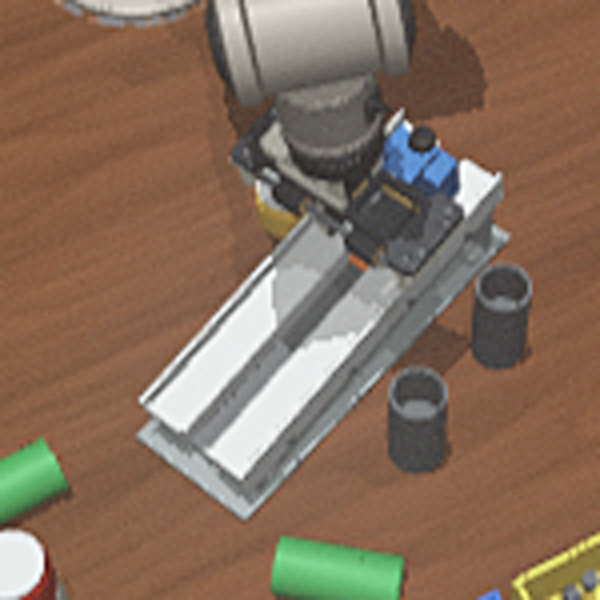

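View pics/top4z.png

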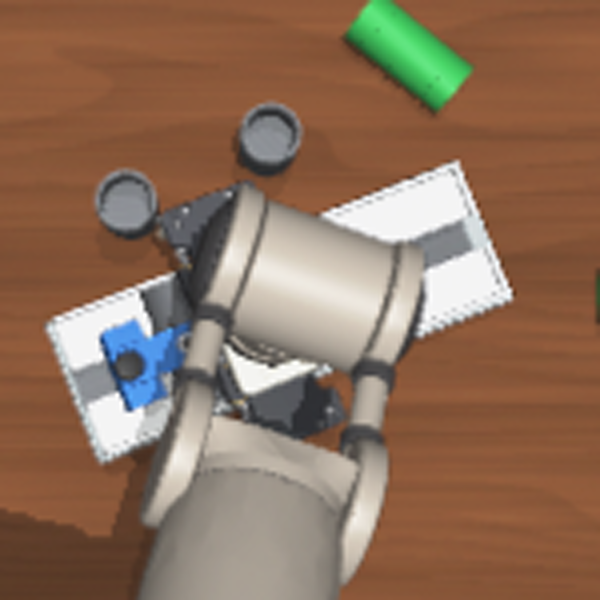

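Nearly home; going slowly until the force rises.

move_arm --deltas '[{"dp": [0, 0.002, 0], "turn": [0, 0, 0]}, {"dp": [0, 0.004, 0], "turn": [0, 0, 0]}, {"dp": [0, 0.006, 0], "turn": [0, 0, 0]}, {"dp": [0, 0.007, 0], "turn": [0, 0, 0]}, {"dp": [0, 0.008, 0], "turn": [0, 0, 0]}, {"dp": [0, 0.009, 0], "turn": [0, 0, 0]}]'

```text
time: 10.6
tool_pos: [0.5051, -0.0041, 0.0972]
tool_rot: [1.564, 1.432, 1.949]
contact_force: [0.0, -0.9, 0.7]
opening: 0.045
```

move_arm --deltas '[{"dp": [0, 0.0005, 0], "turn": [0, 0, 0]}, {"dp": [0, 0.001, 0], "turn": [0, 0, 0]}, {"dp": [0, 0.0015, 0], "turn": [0, 0, 0]}]'

```text
time: 10.9
tool_pos: [0.5046, -0.0029, 0.0975]
tool_rot: [1.563, 1.432, 1.947]
contact_force: [0.3, -2.0, 0.4]
opening: 0.0445
```

Run:
```python
from h import *
where()
```

```text
t 10.9 s,l,h 0.2296 -0.0 0.0157 F [ 0.34 -2.01  0.39] turn [0.07 0.06 0.05]
```

move_arm --deltas '[{"dp": [0, 0.0007, 0], "turn": [0, 0, 0]}, {"dp": [0, 0.0014, 0], "turn": [0, 0, 0]}, {"dp": [0, 0.002, 0], "turn": [0, 0, 0]}, {"dp": [0, 0.002, 0], "turn": [0, 0, 0]}]'

```text
time: 11.3
tool_pos: [0.5041, -0.0016, 0.0976]
tool_rot: [1.563, 1.433, 1.947]
contact_force: [1.2, -5.7, -0.5]
opening: 0.0451
```

Run:
```python
from h import *
where()
```

```text
t 11.3 s,l,h 0.2311 -0.0001 0.0156 F [ 1.25 -5.66 -0.51] turn [0.07 0.06 0.11]
```

Force is up to about 6 N: touching the stop. A little more to seat firmly, then look.

move_arm --deltas '[{"dp": [0, 0.0005, 0], "turn": [0, 0, 0]}, {"dp": [0, 0.001, 0], "turn": [0, 0, 0]}, {"dp": [0, 0.001, 0], "turn": [0, 0, 0]}]'

```text
time: 11.6
tool_pos: [0.5041, -0.0015, 0.0977]
tool_rot: [1.561, 1.435, 1.945]
contact_force: [1.5, -8.4, -3.1]
opening: 0.0451
```

Run:
```python
from h import *
where()
for n in("scene",):
    p,d=robot.read_camera(n); r=(140,290,180,330) if n=="scene" else (150,300,220,370)
    cv2.imwrite(f"pics/{n}5z.png",cv2.resize(p[r[0]:r[1],r[2]:r[3],::-1],None,fx=4,fy=4,interpolation=cv2.INTER_CUBIC))
where()
```

```text
t 11.6 s,l,h 0.2311 -0.0 0.0157 F [ 1.54 -8.39 -3.08] turn [0.08 0.07 0.2 ]
t 11.65 s,l,h 0.2312 -0.0001 0.0157 F [ 2.51 -7.39 -2.76] turn [0.08 0.06 0.2 ]
```

View pics/scene5z.png

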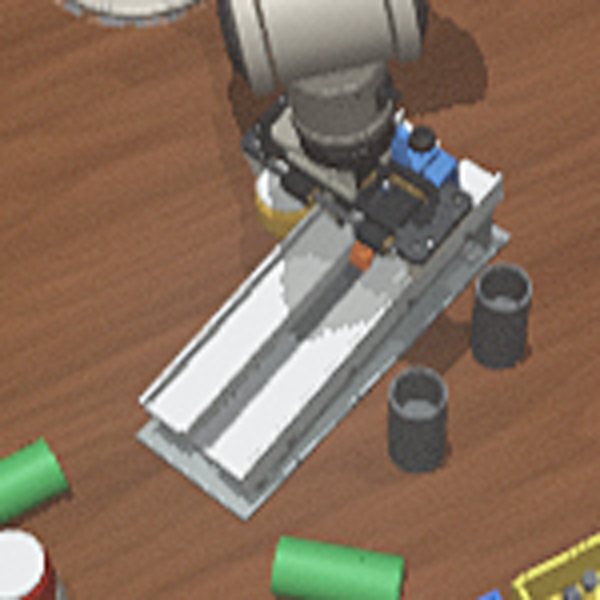

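TCP has stalled at s=0.231 with 8 N: pipe home. Backing off slowly and checking the catch.

move_arm --deltas '[{"dp": [0, -0.002, 0], "turn": [0, 0, 0]}, {"dp": [0, -0.004, 0], "turn": [0, 0, 0]}, {"dp": [0, -0.006, 0], "turn": [0, 0, 0]}, {"dp": [0, -0.009, 0], "turn": [0, 0, 0]}, {"dp": [0, -0.012, 0], "turn": [0, 0, 0]}, {"dp": [0, -0.015, 0], "turn": [0, 0, 0]}, {"dp": [0, -0.018, 0], "turn": [0, 0, 0]}, {"dp": [0, -0.02, 0], "turn": [0, 0, 0]}]'

```text
time: 12.45
tool_pos: [0.511, -0.0187, 0.095]
tool_rot: [1.564, 1.432, 1.948]
contact_force: [-0.2, -0.1, -0.4]
opening: 0.0451
```

Run:
```python
from h import *
where()
for n in("scene","top"):
    p,d=robot.read_camera(n); r=(140,290,180,330) if n=="scene" else (150,300,220,370)
    cv2.imwrite(f"pics/{n}6z.png",cv2.resize(p[r[0]:r[1],r[2]:r[3],::-1],None,fx=4,fy=4,interpolation=cv2.INTER_CUBIC))
where()
```

```text
t 12.45 s,l,h 0.2124 -0.0001 0.0156 F [-0.19 -0.11 -0.39] turn [0.06 0.05 0.04]
t 12.55 s,l,h 0.2125 -0.0001 0.0156 F [ 0.42  0.99 -0.86] turn [0.05 0.04 0.04]
```

View pics/scene6z.png

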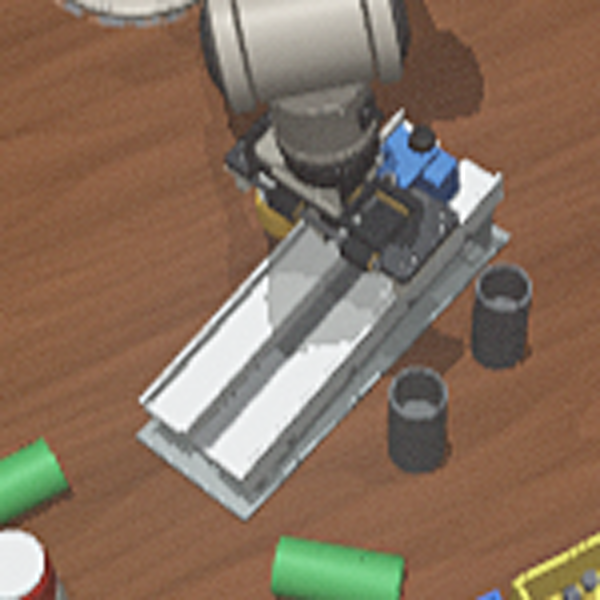

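View pics/top6z.png

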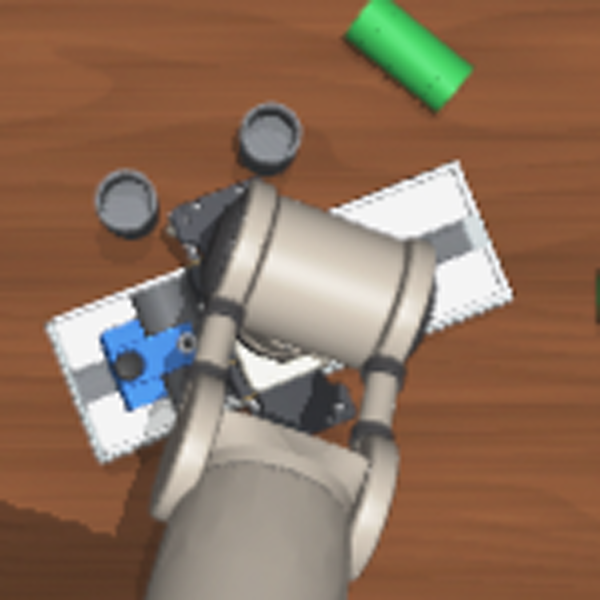

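The pipe stays against the stop (top crop ≈(165,310)) with the fingers clear. Withdrawing further so the catch is visible.

move_arm --deltas '[{"dp": [0, -0.01, 0], "turn": [0, 0, 0]}, {"dp": [0, -0.025, 0], "turn": [0, 0, 0]}, {"dp": [0, -0.045, 0], "turn": [0, 0, 0]}, {"dp": [0, -0.065, 0], "turn": [0, 0, 0]}, {"dp": [0, -0.085, 0], "turn": [0, 0, 0]}, {"dp": [0, -0.1, 0], "turn": [0, 0, 0]}, {"dp": [0, -0.11, 0], "turn": [0, 0, 0]}, {"dp": [0, -0.115, 0], "turn": [0, 0, 0]}, {"dp": [0, -0.115, 0], "turn": [0, 0, 0]}]'

```text
time: 13.45
tool_pos: [0.5536, -0.1244, 0.0789]
tool_rot: [1.566, 1.432, 1.949]
contact_force: [1.0, -0.3, -0.7]
opening: 0.0454
```

Run:
```python
from h import *
where()
for n in("scene","top"):
    p,d=robot.read_camera(n); r=(160,240,230,310) if n=="scene" else (190,270,220,300)
    cv2.imwrite(f"pics/{n}7z.png",cv2.resize(p[r[0]:r[1],r[2]:r[3],::-1],None,fx=7,fy=7,interpolation=cv2.INTER_CUBIC))
    h=cv2.cvtColor(p,cv2.COLOR_RGB2HSV);q=pts(n,d);g=q-LOW;S,L,H=g@U,g@N,g@F
    for nm,f in(("before",np.load(n+"0.npz")),("now",None)):
        if f is not None: pp,dd=f['p'],f['d']
        else: pp,dd=p,d
        hh=cv2.cvtColor(pp,cv2.COLOR_RGB2HSV);g=pts(n,dd)-LOW;S,L,H=g@U,g@N,g@F
        og=(hh[...,0]>3)&(hh[...,0]<18)&(hh[...,1]>150)&(S>.19)&(S<.26)&(abs(L)<.014)&(H>-.01)&(H<.03)
        print(n,nm,"orange",og.sum(),np.percentile(S[og],[2,98]).round(4) if og.any() else 0,np.percentile(H[og],[2,50,98]).round(4) if og.any() else 0)
        b=(hh[...,0]>95)&(hh[...,0]<125)&(hh[...,1]>110)&(abs(L)<.04)&(S>.2)&(S<.4);print("  blue S",np.percentile(S[b],[2,50,98]).round(4))
        pm=(hh[...,1]<70)&(hh[...,2]<170)&(H>.035)&(H<.055)&(S>.23)&(S<.295)&(abs(L)<.05)&(abs(L)>.02)
        for sd in(1,-1):
            k=pm&(L*sd>0)&(H>.043)
            if k.sum()>3:print("  pipe side",sd,k.sum(),S[k].min().round(4),S[k].mean().round(4),S[k].max().round(4),"H",np.percentile(H[k],95).round(4))
```

```text
t 13.45 s,l,h 0.0972 -0.0001 0.0155 F [ 0.95 -0.3  -0.73] turn [0.03 0.04 0.02]
scene before orange 9 [0.2169 0.2363] [0.0018 0.005  0.0121]
  blue S [0.2567 0.2936 0.3154]
scene now orange 44 [0.2105 0.2377] [-0.0078  0.0037  0.0093]
  blue S [0.257  0.2942 0.3163]
  pipe side 1 58 0.2446 0.2622 0.278 H 0.0493
  pipe side -1 50 0.2424 0.2614 0.2781 H 0.05
top before orange 59 [0.2141 0.2434] [-0.0023  0.0046  0.013 ]
  blue S [0.2595 0.2977 0.3188]
top now orange 40 [0.2123 0.2337] [-0.0039  0.0029  0.0093]
  blue S [0.2586 0.2961 0.3186]
  pipe side 1 77 0.2457 0.2609 0.2785 H 0.0513
  pipe side -1 86 0.2431 0.2614 0.2801 H 0.0513
```

View pics/scene7z.png

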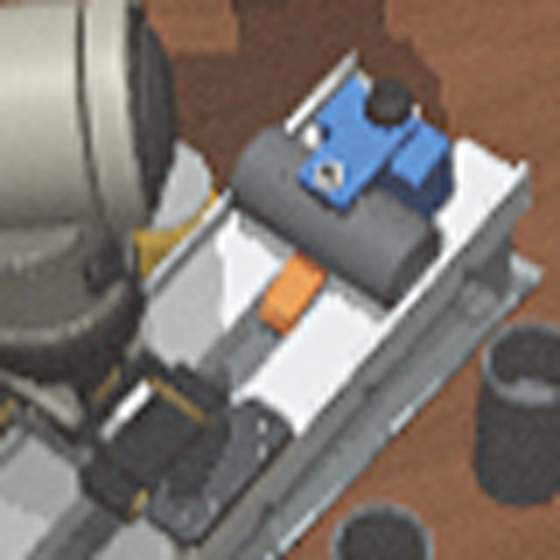

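View pics/top7z.png

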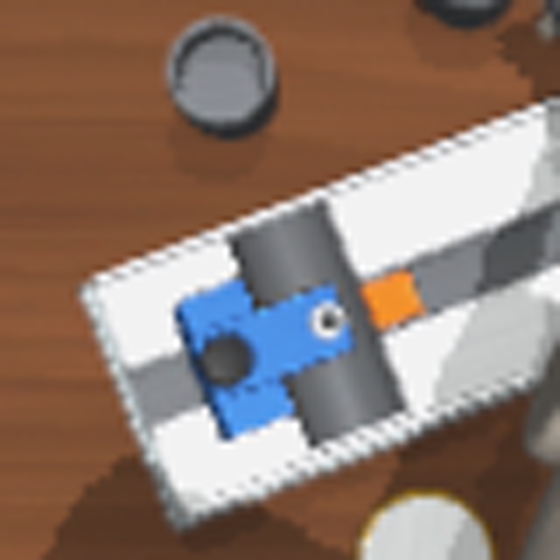

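Run:
```python
from h import *
fs={"before":[dict(np.load(n+"0.npz")) for n in("top","scene")]}
fs["now"]=[dict(zip("pd",robot.read_camera(n))) for n in("top","scene")]
for k,v in fs.items():
  for n,f in zip(("top","scene"),v):
    hh=cv2.cvtColor(f['p'],cv2.COLOR_RGB2HSV);g=pts(n,f['d'])-LOW;S,L,H=g@U,g@N,g@F
    og=(hh[...,0]>3)&(hh[...,0]<18)&(hh[...,1]>150)&(S>.19)&(S<.26)&(abs(L)<.012)&(H>-.01)&(H<.03)
    print(k,n,[(a,int(m.sum()),(H[m].mean()*1000).round(1)) for a in np.arange(.21,.245,.005).round(3) for m in[og&(S>=a)&(S<a+.005)] if m.any()])
    ks=(hh[...,1]<70)&(H>.047)&(H<.06)&(S>.24)&(S<.29)&(abs(L)<.048)&(abs(L)>.02); 
    if k=="now": print(" pipe top mean S",S[ks].mean() if ks.any() else 0)
```

```text
before top [(np.float64(0.21), 5, np.float64(-0.4)), (np.float64(0.215), 9, np.float64(2.8)), (np.float64(0.22), 9, np.float64(3.8)), (np.float64(0.225), 9, np.float64(5.1)), (np.float64(0.23), 9, np.float64(6.6)), (np.float64(0.235), 10, np.float64(8.4)), (np.float64(0.24), 8, np.float64(7.9))]
before scene [(np.float64(0.215), 1, np.float64(1.7)), (np.float64(0.22), 2, np.float64(3.4)), (np.float64(0.225), 3, np.float64(4.9)), (np.float64(0.23), 1, np.float64(5.0)), (np.float64(0.235), 2, np.float64(11.7))]
now top [(np.float64(0.21), 4, np.float64(-2.0)), (np.float64(0.215), 10, np.float64(0.8)), (np.float64(0.22), 8, np.float64(1.8)), (np.float64(0.225), 11, np.float64(3.5)), (np.float64(0.23), 7, np.float64(7.1))]
 pipe top mean S 0.26183056218087136
now scene [(np.float64(0.21), 5, np.float64(-1.2)), (np.float64(0.215), 7, np.float64(0.1)), (np.float64(0.22), 10, np.float64(2.6)), (np.float64(0.225), 5, np.float64(5.0)), (np.float64(0.23), 9, np.float64(4.7)), (np.float64(0.235), 6, np.float64(6.4)), (np.float64(0.24), 1, np.float64(6.0))]
 pipe top mean S 0.2609785080318116
```

Run:
```python
from h import *
p0=None;ds=[]
for i in range(16):
    p,d=robot.read_camera("top"); ds.append(d)
d=np.mean(ds,0); print("noise",np.std(ds,0)[200:240,230:300].mean())
def an(p,d,s0):
    hh=cv2.cvtColor(p,cv2.COLOR_RGB2HSV);g=pts("top",d)-LOW;S,L,H=g@U,g@N,g@F
    m=(hh[...,1]<70)&(hh[...,2]<170)&(H>.02)&(H<.06)&(abs(S-s0)<.035)&(abs(L)<.046)&(abs(L)>.02)
    for sd in(1,-1):
        k=m&(L*sd>0); from scipy.optimize import least_squares
        f=lambda a:np.hypot(S[k]-a[0],H[k]-a[1])-.024
        r=least_squares(f,[s0,.024],loss='soft_l1',f_scale=.001); print(" fit side",sd,k.sum(),r.x.round(4))
    fl=(hh[...,2]>170)&(hh[...,1]<60)&(abs(L)>.02)&(abs(L)<.045)&(S>.19)&(S<.235);print(" floor",H[fl].mean()*1000 if fl.any() else None)
    og=(hh[...,0]>3)&(hh[...,0]<18)&(hh[...,1]>150)&(S>.214)&(S<.26)&(abs(L)<.012)&(H>-.01)&(H<.03)
    print(" catch",np.polyfit(S[og]-.2,H[og],1).round(4), S[og].min().round(4),S[og].max().round(4))
f=np.load("top0.npz");an(f['p'],f['d'],.018);an(p,d,.262)
```

```text
noise 0.023024164
 fit side 1 121 [0.0182 0.0239]
 fit side -1 122 [0.0179 0.0241]
 floor -0.39459237406096487
 catch [ 0.2643 -0.0023] 0.214 0.2435
 fit side 1 120 [0.2614 0.0233]
 fit side -1 124 [0.2612 0.0235]
 floor 82.690177284457
 catch [ 0.3545 -0.0054] 0.2142 0.2342
```

Run:
```python
from cell import robot
print(robot.observe()['time']); print(robot.hand_in())
```

```text
14.45
the job is handed in; nothing more can be done
None
```

I rolled the pipe up the gutter at 50 mm/s or less with the fingers 45 mm apart, over the catch and onto the stop. The arm stalled at about 8 N with the pipe against the stop. I then backed off slowly and handed in at 14.45 s; no verdict was given.

**Last checks before hand-in:**
- **Pipe position:** after release its centre was 261.3 mm up the slope. That is about 27 to 29 mm from the stop face, inside the 32 mm limit, and about 3 mm lower than when pushed home, so it has rolled back onto the catch. It stayed there with the fingers 115 mm further downhill.
- **Squareness and height:** its two ends agreed within 0.2 mm. Its centre was about 23.5 mm above the floor.
- **Catch:** its surface still ramps up behind the pipe, with a slope of about 0.35 against 0.26 at the start, so it reads as sprung up.
- **Stop:** unmoved, within about 2 mm of measurement noise.
- **Other things on the bench:** the offcuts and tin stood as before by eye. I did not measure them, and the last close-up pictures did not cover the drill, tape or wrench.

**Weaker points:** depth noise made single readings of the catch height scatter by 1 to 2 mm, and some read lower than at the start. I relied on the slope and on the pipe staying put. The two estimates of the stop face, from the camera and from contact, differed by about 1.5 mm.

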